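# Straightedge rocking test on a specimen rack

## Task

Two of the three specimen mounts clamped in the rack stand slightly proud of its rails and only one is flush; find the flush one with the straightedge. Lay the straightedge across both rails over the middle of a mount, let go, and press its ends down gently one after the other, first over the rail near the robot and then over the far rail: if it rocks, lift it to another mount. When you have found the mount on which it does not rock under either end, leave the straightedge lying there, square across the rails, untouched, and leave the other things on the bench alone.

Things in the scene. Friction and masses are not known exactly. Their poses are not given: they have to be found in the camera images.
- straightedge: Loose plain steel bar, 160 mm long (its x axis) x 24 mm wide (y) x 20 mm tall (z), about 0.35 kg; origin at the centre of its underside. Both ways round are the same. Starts lying flat on the table to the left of the rack. Grasp it across its 24 mm width at the middle. Rails and mounts are rigid under it; its top is hard and flat.
- edge_mid (a point): Centre of the straightedge, half-way up (10 mm above its underside).
- edge_end_a (a point): Point on the straightedge's centre line 70 mm from its middle towards its -x end (10 mm from that end), half-way up.
- edge_end_b (a point): The same point towards the straightedge's +x end.
- rack: Fixed aluminium rack on the table, 164 mm deep (its x axis, away from the robot, turned by up to 0.25 rad) x 250 mm wide (its y axis, to the left); origin at the centre of its underside, z up. It carries two rails along its y and, between them, three round black mounts 40 mm across, 78 mm apart in y. Walls and screws between the mounts are at least 10 mm below the rail tops.
- rail_near: Steel rail of the rack nearer the robot, 24 mm wide in the rack's x, 250 mm long, centre line 70 mm from the rack's middle (rack x = -0.070); origin at the centre of its underside, top 28 mm above that, which is 40 mm above the table. With the straightedge centred over a mount, each of its ends lies over a rail.
- rail_far: The same rail on the side away from the robot (rack x = +0.070).
- station_left (a point): Point in the plane of the rail tops (40 mm above the table) over the centre of the rack's left mount (rack y = +0.078).
- station_middle (a point): The same over the middle mount (rack y = 0). The mounts look alike; which is which changes. The flush one has its face 0.5 mm below the rail tops, the two proud ones 2.8 mm above. The straightedge sits level on both kinds. On a proud one an end pressed over its rail gives way under 1 to 2 N, sinks about 2 mm (the other end rises 6 mm) and then bears hard; let go, it tips back level. On the flush one it bears at once.
- station_right (a point): The same over the right mount (rack y = -0.078).
- spare_mount: Bystander: loose black disc 30 mm across, 22 mm tall, between rack and straightedge; origin under its centre.
- polish_jar: Bystander: white jar 58 mm across, 56 mm tall, beyond the rack; origin under its centre.
- tweezers: Bystander: steel tweezers 120 mm long, 8 mm high, lying on the near side of the bench; origin at the middle.
- dish: Bystander: white shallow dish 90 mm across, 15 mm tall, on the near side of the rack; origin under its centre.
Mind the look-alikes: they are no part of the job. Of the things that look like the straightedge, take the one that is farthest to the robot's left at the start.

How it is judged (in metres and radians):
On the way, in this order (a step that is already met when the one before it is completed fails the run):
1. lying on both rails over the flush mount, the end over the near rail is pressed, over 35 mm from the middle, with more than 4 N on that rail; the other rail bears 0.3 to 4 N ((horizontal distance between edge_mid and station_left below 0.015 m or horizontal distance between edge_mid and station_middle below 0.015 m or horizontal distance between edge_mid and station_right below 0.015 m) and angle between the x axis of straightedge and the x axis of rack, either way round below 0.15 rad and horizontal distance between the grasp point and edge_mid above 0.035 m and contact force between straightedge and rail_near above 4 N and contact force between straightedge and rail_far between 0.3 and 4 N), for 0.2 s.
2. then its end over the far rail is pressed down in the same way ((horizontal distance between edge_mid and station_left below 0.015 m or horizontal distance between edge_mid and station_middle below 0.015 m or horizontal distance between edge_mid and station_right below 0.015 m) and angle between the x axis of straightedge and the x axis of rack, either way round below 0.15 rad and horizontal distance between the grasp point and edge_mid above 0.035 m and contact force between straightedge and rail_far above 4 N and contact force between straightedge and rail_near between 0.3 and 4 N), for 0.2 s.
At the end, for the whole second after the job is handed in: The straightedge lies at rest on both rails at once (touching both, tilted less than 0.015 rad), within 15 mm of the centre of a mount and within 0.15 rad of square to the rails: only the flush mount allows this ((horizontal distance between edge_mid and station_left below 0.015 m or horizontal distance between edge_mid and station_middle below 0.015 m or horizontal distance between edge_mid and station_right below 0.015 m) and angle between the x axis of straightedge and the x axis of rack, either way round below 0.15 rad and contact force between straightedge and rail_near above 0.3 N and contact force between straightedge and rail_far above 0.3 N and angle between straightedge's own z axis and vertical below 0.015 rad and linear speed of straightedge below 0.01 m/s).
It fails at once if the straightedge is pressed or dropped on a rail with more than 35 N (contact force between straightedge and rail_near above 35 N or contact force between straightedge and rail_far above 35 N).
It fails at once if a bystander is moved more than 20 mm (distance of any of spare_mount, polish_jar, tweezers, dish from where it was at the start of the episode above 0.02 m).
It also fails if it takes over 72 s, if anything falls off the work surface, if the arm or the gripper's body presses on something with over 40 N, if the wrist force passes 120 N, or if a joint passes its speed limit or range.

## Robot

A 6-joint arm with a two-finger parallel gripper is mounted at the origin on the work surface. World frame = base frame: x ahead of the robot, y to its left, z up, the work surface at z = 0. Lengths are in mm, angles in rad, forces in N, time in s.
With the tool pointing down it reaches from about 350 to 875 mm from the base axis. Payload 4.2 kg.
Tool frame: the origin (TCP) lies between the finger pads; the fingertips stand 11 mm ahead of it and the grasp point (between the pads) lies 8 mm behind it; z points along the fingers, y is the direction in which the jaws open and shut (so a half turn about z gives the same grasp; the last joint's range is limited). The gripper opens to 85 mm and grips with 20 to 120 N. Pads are 22 mm wide; open, the fingers measure 114 mm over their backs; the gripper's body (76 mm by 85 mm) begins 54 mm behind the grasp point. The pads swing forward as they close: fully open they stand 13 mm farther back than shut.
Start: joints at [1.443, 0.385, 0.008, 0, -1.194, -0.259], TCP at [235.734, 578.817, 242.312] pointing down, gripper open.
Joint ranges: [-3.14, 3.14], [-1.21, 2.06], [-1.07, 1.41], [-3.16, 2.05], [-2.99, -0.16], [-3.1, 3.1]. Speed limits (rad/s): [2.79, 2.79, 3.14, 3.14, 3.14, 3.14].

## Interface

Orientations are given as a unit quaternion [x, y, z, w].
In Python, from bench import * gives the robot as it stands.
- The arm moves only by the tool servo_tool, never from a script. Its argument "rows" is a list of rows, each a list of 7 numbers: the opening, from 0 (shut) to 1 (fully open), then the shift along the tool's x, y, z in cm, then the turn, a rotation vector about the tool's x, y, z in degrees. A call has 1 to 12 rows; each row shifts and turns the commanded pose from where the row before left it, along the tool's axes as they then stand; what a row does not reach is not made up. A row lasts 1/10 s, in which the tool goes at most 50 mm and 8.59 degrees, less where a joint would pass 70% of its speed; a pose out of reach is approached as far as the arm can. A call is refused whole if a number of a shift passes 5 or a number of a turn 8.59, either way. A call with a gripper value outside its range is refused whole. The fingers move at their own pace and stop on an object; the grip force is fixed at half the most. Time passes only in rows, so rows that do not move let the fingers close. It gives the time, the measured TCP pose, the force and the opening at its end, in the units of the state.
- read_state(): the state, without advancing time (a new reading comes with each control period).
- get_image(name): name is "scene" or "top" or "wrist"; returns a dict with "image" (480x640x3 uint8, red, green, blue), "mtx" (3x3 intrinsics, pixels), "extrinsics" (4x4, takes a point from camera to world coordinates). Camera axes: x right, y up, looking along -z (the intrinsics and any distortion apply to the point x, -y, -z); pixel columns grow to the right and rows downward; lengths in mm; the calibration is good to about 2 mm. A picture is of the moment at which its call begins. There is no depth.
- job_done(): hands the job in, once; it reports no verdict.
The state is a dict: "clock": time; "joints": joint angles; "joint_vel": joint speeds; "joint_efforts": joint torques, N m; "position": TCP position; "ee_rot": TCP orientation; "contact_force": force on the tool from outside, world axes, zero at the start; "wrist_torque": the same for the moment, N m; "gripper_width": finger opening in mm.
Only numpy, scipy, OpenCV 4.12 (cv2) and the standard library are available. Lean on these libraries where they do the work, as an engineer would, in place of code of your own. Each camera call takes 0.05 s, during which the arm holds its last target. There are 200 camera calls.

## Working session

There is one attempt and no reset: what is moved stays moved. The work goes in short steps, Python scripts to look and compute and a tool call to move; the robot and the scene stay as the last step left them, time stands still between calls to the robot, and variables do not carry over. Pictures are saved under pics/ and viewed, about 8 in all and at most 12, crops included, and the job is handed in when it is done.

Besides the shell and the picture viewer there is one more tool, called after ">>>" by a JSON object that holds its "name" and its "arguments", one argument or row to a line. servo_tool: Moves the arm, as the interface text tells. Its arguments: {"type":"object","properties":{"rows":{"type":"array","items":{"type":"array","items":{"type":"number"}}}},"required":["rows"]}

```bash
mkdir -p pics; ls; cat > h.py <<'E'
from bench import *
import numpy as np, cv2
def snap(name,fn,crop=None,scale=1):
    d=get_image(name); im=d["image"]; np.savez("pics/"+name+".npz",**d)
    save(im,fn,crop,scale); return d
def save(im,fn,crop=None,scale=1):
    if crop: im=im[crop[1]:crop[3],crop[0]:crop[2]]
    im=cv2.resize(im,None,fx=scale,fy=scale,interpolation=cv2.INTER_CUBIC)
    cv2.imwrite("pics/"+fn,im[...,::-1])
def ray(name,px,z):
    d=np.load("pics/"+name+".npz"); E=d["extrinsics"]; K=d["mtx"]
    out=[]
    for u,v in px:
        r=np.linalg.inv(K)@[u,v,1]; r=E[:3,:3]@[r[0],-r[1],-r[2]]; o=E[:3,3]
        out.append((o+r*(z-o[2])/r[2])[:2])
    return np.array(out)
E
python3 - <<'E'
from h import *
a=snap("top","t0.png"); b=snap("scene","s0.png")
print(a.keys(),a["mtx"],a["extrinsics"]); print(read_state())
E
```

```text
pics
dict_keys(['image', 'mtx', 'extrinsics']) [[518.93139414   0.         316.92702222]
 [  0.         518.93139414 237.28049942]
 [  0.           0.           1.        ]] [[ 2.57267303e-02  9.88479469e-01 -1.49152524e-01  4.44579018e+02]
 [-9.99415886e-01  2.87897211e-02  1.84129993e-02  2.76156823e+01]
 [ 2.24949313e-02  1.48591696e-01  9.88642749e-01  9.43165100e+02]
 [ 0.00000000e+00  0.00000000e+00  0.00000000e+00  1.00000000e+00]]
{'clock': 0.1, 'joints': array([ 1.44260381e+00,  3.85487571e-01,  6.76331137e-03, -4.11904794e-04,
       -1.19403371e+00, -2.58582152e-01]), 'joint_vel': array([ 0.00127   , -0.00123201,  0.00284286,  0.00063601, -0.00149311,
        0.00102715]), 'joint_efforts': array([-1.84816108e-04, -3.93316627e+01,  1.88930297e+01,  4.19797495e+00,
       -2.56535415e-03,  8.04077445e-06]), 'position': array([235.56196171, 578.36295374, 241.32994169]), 'ee_rot': array([ 9.81343783e-01, -1.92258628e-01, -1.27126833e-04,  9.91207733e-04]), 'contact_force': array([ 0.8032715 , -1.04452505,  1.01996456]), 'wrist_torque': array([ 0.01845278,  0.01967919, -0.00267435]), 'gripper_width': 85.25359962353343}
```

View pics/t0.png

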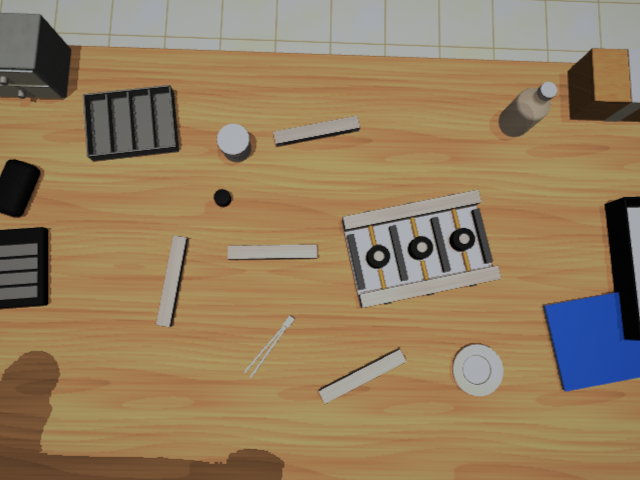

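View pics/s0.png

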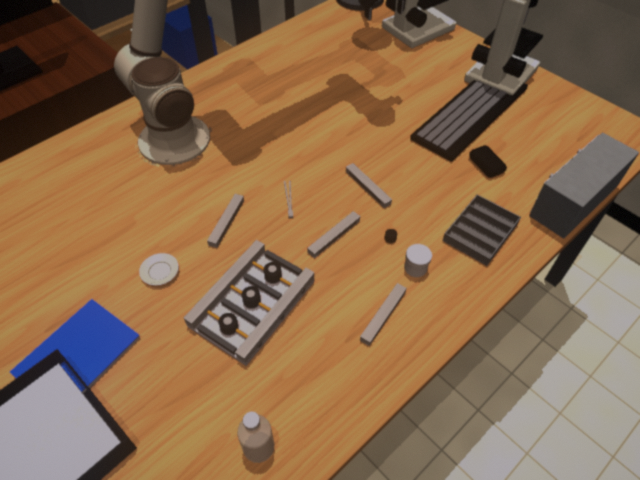

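Both views show four straightedge-like bars. Top-view pixels are A (172,281), B (272,252), C (316,131) and D (362,376). A is farthest to the robot's left (small u means +y), so I choose A. The mounts are at about (378,256), (421,247) and (462,239). Next I'll check bar A and the rack in an enlarged crop.

```bash
python3 - <<'E'
from h import *
im=np.load("pics/top.npz")["image"]
a=cv2.resize(im[225:345,130:220],None,fx=4,fy=4,interpolation=cv2.INTER_CUBIC)
b=cv2.resize(im[185:311,335:505],None,fx=4/1.45,fy=4/1.45,interpolation=cv2.INTER_CUBIC)
b=cv2.copyMakeBorder(b,0,a.shape[0]-b.shape[0],0,0,cv2.BORDER_CONSTANT)
out=cv2.convertScaleAbs(np.hstack([a,b[:, :440]]),alpha=1.3); cv2.imwrite("pics/c0.png",out[...,::-1]); print(out.shape)
print(ray("top",[(172,281),(272,252),(316,131),(362,376)],20).round())
print(ray("top",[(378,256),(421,247),(462,239)],40).round(1))
E
```

```text
(480, 800, 3)
[[498. 264.]
 [555.  90.]
 [783.  17.]
 [343. -74.]]
[[ 550.7  -97.3]
 [ 568.9 -173.2]
 [ 585.2 -246.1]]
```

View pics/c0.png

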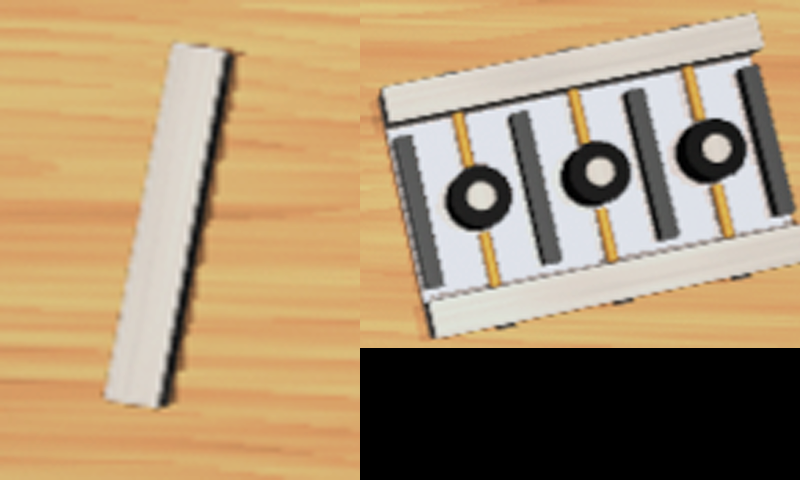

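The crop shows bar A is a plain bar with top-face corners at crop (175,42), (228,48), (160,407) and (107,398). The rack has its far rail at the top of the picture and its mounts at crop (478,197), (596,174) and (711,151).

```bash
python3 - <<'E'
from h import *
A=np.array([(175,42),(228,48),(160,407),(107,398)])/4+[130,225]
w=ray("top",A,20); c=w.mean(0); d=(w[0]+w[1]-w[2]-w[3])/2
print(w.round(1),c,np.linalg.norm(d),np.arctan2(d[1],d[0]))
f=lambda p:ray("top",(np.array(p)-[360,0])/2.7586+[335,185],40)
m=f([(478,197),(596,174),(711,151)]); print(m.round(1))
r=f([(380,88),(757,13),(433,338)]); print(r.round(1)); 
for v in (r[1]-r[0],m[2]-m[0]): print(np.linalg.norm(v),np.arctan2(v[1],v[0])+np.pi/2)
v=r[0]-r[2]; print(np.linalg.norm(v),np.arctan2(v[1],v[0]))
print("rack centre from corners",(r[1]+r[2])/2)
from scipy.spatial.transform import Rotation as R
print(R.from_quat(read_state()["ee_rot"]).as_matrix().round(3))
E
```

```text
[[579.6 266.6]
 [577.6 242.9]
 [418.7 262.4]
 [422.  285.6]] [499.49616414 264.38783347] 159.3815011487777 -0.12121139567082868
[[ 550.   -96.9]
 [ 566.9 -172.4]
 [ 583.9 -246.5]]
[[ 618.7  -33.2]
 [ 675.8 -278.2]
 [ 460.3  -69.3]]
251.59299523162065 0.22897505544865515
153.46716861676416 0.2229586867375284
162.42449096920646 0.22467448378144605
rack centre from corners [ 568.05037615 -173.75822805]
[[ 0.926 -0.377 -0.001]
 [-0.377 -0.926 -0.002]
 [ 0.     0.002 -1.   ]]
```

>>> {"name": "servo_tool", "arguments": {
  "rows": [
    [1,2.8,1.5,0,0,0,0],
    [1,3.8,2.0,0,0,0,0],
    [1,3.8,2.0,0,0,0,0],
    [1,3.8,2.0,0,0,0,0],
    [1,3.8,2.0,0,0,0,0],
    [1,3.8,2.0,0,0,0,0],
    [1,3.8,2.0,0,0,0,0],
    [1,3.8,2.0,0,0,0,0],
    [1,3.8,2.0,0,0,0,0],
    [1,3.0,1.6,0,0,0,0],
    [1,0,0,3,0,0,-7.6],
    [1,0,0,3,0,0,-7.6]
  ]
}}

```text
clock: 1.3
position: [499.8, 264.4, 182.0]
ee_rot: [0.998, -0.059, 0.001, -0.001]
contact_force: [0.2, -0.2, -0.7]
gripper_width: 85.7
```

>>> {"name": "servo_tool", "arguments": {
  "rows": [
    [1,0,0,0,0,0,0],
    [1,0,0,0,0,0,0]
  ]
}}

```text
clock: 1.5
position: [499.1, 265.3, 182.4]
ee_rot: [0.998, -0.062, -0.0, 0.001]
contact_force: [0.6, 0.3, 1.0]
gripper_width: 85.5
```

```bash
cat >> h.py <<'E'
from scipy.spatial.transform import Rotation as R
def go(target,yaw):
    "tool-axis shift in cm (present axes) and turn about tool z in deg"
    s=read_state(); M=R.from_quat(s["ee_rot"]).as_matrix()
    y=np.arctan2(M[1,0],M[0,0]); t=(y-yaw+np.pi/2)%np.pi-np.pi/2
    print("shift cm",(M.T@(np.array(target)-s["position"])/10).round(2),"tz deg",np.degrees(t).round(2),"tilt",M[:2,2].round(4),"F",s["contact_force"].round(2),"pos",s["position"].round(1),"t",s["clock"])
E
python3 - <<'E'
from h import *
go([499.5,264.4,14],-0.121); snap("wrist","w0.png")
E
```

```text
shift cm [ 0.05  0.07 16.84] tz deg -0.16 tilt [-0.0003 -0.0012] F [0.56 0.34 1.01] pos [499.1 265.3 182.4] t 1.5
```

View pics/w0.png

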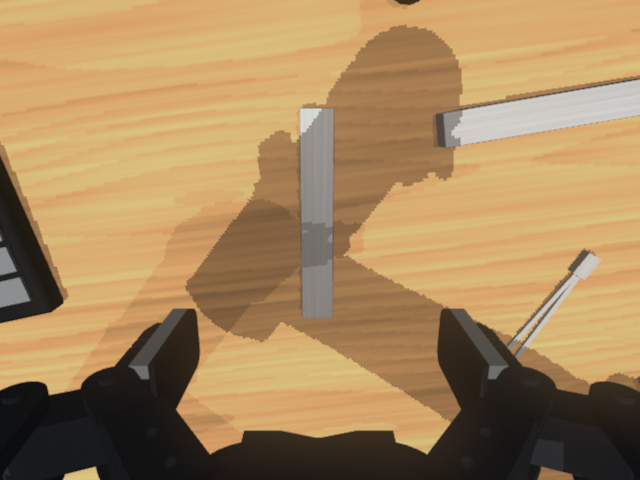

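The wrist view shows bar A upright and centred between the fingers, with corners at (301,108), (334,108), (333,318) and (302,318). I'll check its position from those corners, then go down.

```bash
python3 - <<'E'
from h import *
w=ray("wrist",[(301,108),(334,108),(333,318),(302,318)],20); d=(w[0]+w[1]-w[2]-w[3])/2
print(w.round(1),w.mean(0),np.linalg.norm(d),np.arctan2(d[1],d[0])); go([*w.mean(0),14],np.arctan2(d[1],d[0]))
E
```

```text
[[580.6 268. ]
 [577.8 245.5]
 [419.2 264.2]
 [422.2 288.8]] [499.94808647 266.63907855] 159.7442713512493 -0.12395825926171967
shift cm [-0.   -0.06 16.95] tz deg 0.06 tilt [0.0017 0.0005] F [ 0.79 -0.13  0.25] pos [499.6 266.  183.5] t 1.55
```

>>> {"name": "servo_tool", "arguments": {
  "rows": [
    [1,0,0,2,0,0,0],
    [1,0,0,3,0,0,0],
    [1,0,0,3,0,0,0],
    [1,0,0,3,0,0,0],
    [1,0,0,2.5,0,0,0],
    [1,0,0,1.5,0,0,0],
    [1,0,0,1.0,0,0,0],
    [1,0,0,0.6,0,0,0],
    [1,0,0,0.2,0,0,0],
    [1,0,0,0,0,0,0]
  ]
}}

```text
clock: 2.55
position: [499.4, 265.9, 15.1]
ee_rot: [0.998, -0.061, 0.001, -0.001]
contact_force: [0.4, 0.4, 0.7]
gripper_width: 85.5
```

>>> {"name": "servo_tool", "arguments": {
  "rows": [
    [0,0,0,0,0,0,0],
    [0,0,0,0,0,0,0],
    [0,0,0,0,0,0,0],
    [0,0,0,0,0,0,0],
    [0,0,0,0,0,0,0],
    [0,0,0,0,0,0,0],
    [0,0,0,0,0,0,0],
    [0,0,0,0,0,0,0],
    [0,0,0,0,0,0,0]
  ]
}}

```text
clock: 3.45
position: [499.2, 265.7, 14.8]
ee_rot: [0.998, -0.061, 0.0, -0.0]
contact_force: [-0.6, 0.6, 5.1]
gripper_width: 22.5
```

>>> {"name": "servo_tool", "arguments": {
  "rows": [
    [0,0,0,0,0,0,0],
    [0,0,0,0,0,0,0],
    [0,0,0,-1,0,0,0],
    [0,0,0,-3,0,0,0],
    [0,0,0,-3,0,0,0],
    [0,0,0,-3,0,0,0],
    [0,0,0,-1,0,0,0],
    [0,0,0,0,0,0,0]
  ]
}}

```text
clock: 4.25
position: [499.0, 265.5, 125.1]
ee_rot: [0.998, -0.061, 0.001, -0.001]
contact_force: [0.4, 1.0, -4.7]
gripper_width: 22.5
```

```bash
python3 - <<'E'
from h import *
go([567.5,-173,126],0.226)
E
```

```text
shift cm [12.13 42.69 -0.16] tz deg -19.94 tilt [0.0012 0.0017] F [ 0.37  0.98 -4.69] pos [499.  265.5 125.1] t 4.25
```

>>> {"name": "servo_tool", "arguments": {
  "rows": [
    [0,0.5,1.8,0,0,0,0],
    [0,1.1,3.8,0,0,0,0],
    [0,1.1,3.8,0,0,0,0],
    [0,1.1,3.8,0,0,0,0],
    [0,1.1,3.9,0,0,0,0],
    [0,1.1,3.9,0,0,0,0],
    [0,1.1,3.9,0,0,0,0],
    [0,1.1,3.9,0,0,0,0],
    [0,1.1,3.9,0,0,0,0],
    [0,1.1,3.9,0,0,0,0],
    [0,1.1,3.9,0,0,0,0],
    [0,0.6,2.2,0,0,0,0]
  ]
}}

```text
clock: 5.45
position: [565.3, -176.4, 121.4]
ee_rot: [0.998, -0.062, -0.003, -0.0]
contact_force: [0.1, 0.1, -4.1]
gripper_width: 22.5
```

>>> {"name": "servo_tool", "arguments": {
  "rows": [
    [0,0,0,0,0,0,-5],
    [0,0,0,0,0,0,-5],
    [0,0,0,0,0,0,-5],
    [0,0,0,0,0,0,-5],
    [0,0,0,0,0,0,0],
    [0,0,0,0,0,0,0]
  ]
}}

```text
clock: 6.05
position: [565.9, -173.4, 122.4]
ee_rot: [0.994, 0.112, -0.002, -0.0]
contact_force: [-0.2, 0.6, -3.6]
gripper_width: 22.4
```

```bash
python3 - <<'E'
from h import *
go([567.5,-173,55],0.226); snap("wrist","w1.png"); snap("top","t1.png")
E
```

```text
shift cm [0.19 0.   6.74] tz deg -0.06 tilt [-0.0038  0.0005] F [-0.24  0.59 -3.61] pos [ 565.9 -173.4  122.4] t 6.05
```

View pics/w1.png

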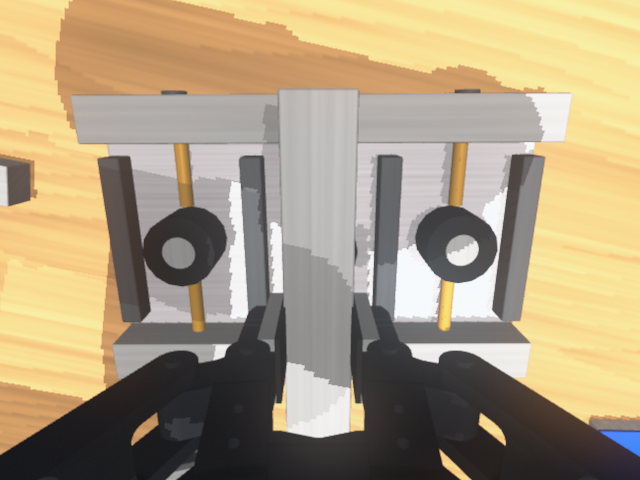

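The wrist view shows the bar held square over the middle mount. The side mounts are at about (185,245) and (457,245), and the far rail's outer corners are at (72,96) and (571,94). I'll check the station positions from these.

```bash
python3 - <<'E'
from h import *
w=ray("wrist",[(72,96),(571,94),(185,245),(457,245)],40); print(w.round(1))
v=w[1]-w[0]; print(np.linalg.norm(v),np.arctan2(v[1],v[0])+np.pi/2); y=.226
print("centre from rail",w[:2].mean(0)-82*np.array([np.cos(y),np.sin(y)]),"mounts",w[2:].mean(0))
b=ray("wrist",[(278,90),(359,90)],127); print(b.round(1), b.mean(0)-80*np.array([np.cos(y),np.sin(y)]))
E
```

```text
[[ 620.1  -34.1]
 [ 676.3 -275.7]
 [ 555.4  -99.2]
 [ 588.9 -245.5]]
248.0765110763868 0.22884668590898305
centre from rail [ 568.27753457 -173.26096587] mounts [ 572.15030114 -172.37771344]
[[ 641.9 -142.9]
 [ 647.2 -166.1]] [ 566.54865123 -172.39901603]
```

>>> {"name": "servo_tool", "arguments": {
  "rows": [
    [0,0.2,0,1,0,0,0],
    [0,0,0,1.5,0,0,0],
    [0,0,0,1.5,0,0,0],
    [0,0,0,1.2,0,0,0],
    [0,0,0,0.6,0,0,0],
    [0,0,0,0.2,0,0,0],
    [0,0,0,0.1,0,0,0],
    [0,0,0,0.1,0,0,0],
    [0,0,0,0,0,0,0]
  ]
}}

```text
clock: 7.05
position: [569.6, -172.7, 62.8]
ee_rot: [0.994, 0.114, 0.001, 0.0]
contact_force: [0.0, 0.4, -4.2]
gripper_width: 22.4
```

>>> {"name": "servo_tool", "arguments": {
  "rows": [
    [0,0,0,0.1,0,0,0],
    [0,0,0,0,0,0,0]
  ]
}}

```text
clock: 7.25
position: [569.3, -172.7, 61.5]
ee_rot: [0.994, 0.114, 0.0, 0.0]
contact_force: [1.1, 0.7, -4.3]
gripper_width: 22.4
```

>>> {"name": "servo_tool", "arguments": {
  "rows": [
    [0,0,0,0.15,0,0,0],
    [0,0,0,0.1,0,0,0],
    [0,0,0,0.1,0,0,0],
    [0,0,0,0,0,0,0]
  ]
}}

```text
clock: 7.65
position: [569.2, -172.7, 57.7]
ee_rot: [0.994, 0.114, -0.0, 0.0]
contact_force: [-0.3, 0.1, -3.4]
gripper_width: 22.4
```

>>> {"name": "servo_tool", "arguments": {
  "rows": [
    [0,0,0,0.1,0,0,0],
    [0,0,0,0,0,0,0]
  ]
}}

```text
clock: 7.85
position: [569.3, -172.7, 57.7]
ee_rot: [0.994, 0.114, 0.0, 0.0]
contact_force: [-1.4, 1.2, 3.4]
gripper_width: 22.6
```

>>> {"name": "servo_tool", "arguments": {
  "rows": [
    [0,0,0,0.1,0,0,0],
    [0,0,0,0,0,0,0]
  ]
}}

```text
clock: 8.05
position: [569.3, -172.7, 57.7]
ee_rot: [0.994, 0.114, 0.0, 0.0]
contact_force: [-4.5, 2.3, 8.7]
gripper_width: 22.4
```

Contact came at TCP z 57.7, which puts the underside at about 42.9, so this mount looks proud. I'll let go and confirm by pressing the near end.

>>> {"name": "servo_tool", "arguments": {
  "rows": [
    [0,0,0,-0.1,0,0,0],
    [0.6,0,0,0,0,0,0],
    [0.6,0,0,0,0,0,0],
    [0.6,0,0,0,0,0,0],
    [0.6,0,0,0,0,0,0],
    [0.6,0,0,-1.5,0,0,0],
    [0.6,0,0,-2,0,0,0],
    [0,-2,0,0,0,0,0],
    [0,-2.5,0,0,0,0,0],
    [0,-2,0,0,0,0,0],
    [0,0,0,0,0,0,0],
    [0,0,0,0,0,0,0]
  ]
}}

```text
clock: 9.25
position: [506.5, -187.6, 92.2]
ee_rot: [0.994, 0.114, 0.001, 0.0]
contact_force: [-0.2, 0.7, 1.3]
gripper_width: 0.1
```

>>> {"name": "servo_tool", "arguments": {
  "rows": [
    [0,0,0,0.4,0,0,0],
    [0,0,0,0.7,0,0,0],
    [0,0,0,0.4,0,0,0],
    [0,0,0,0,0,0,0]
  ]
}}

```text
clock: 9.65
position: [505.5, -187.2, 75.5]
ee_rot: [0.994, 0.114, -0.001, -0.0]
contact_force: [-0.2, 0.3, 0.5]
gripper_width: -0.0
```

>>> {"name": "servo_tool", "arguments": {
  "rows": [
    [0,0,0,0.1,0,0,0],
    [0,0,0,0.05,0,0,0],
    [0,0,0,0,0,0,0]
  ]
}}

```text
clock: 9.95
position: [506.0, -187.4, 75.4]
ee_rot: [0.994, 0.114, 0.0, 0.0]
contact_force: [0.3, 1.1, -0.8]
gripper_width: -0.0
```

>>> {"name": "servo_tool", "arguments": {
  "rows": [
    [0,0,0,0.05,0,0,0],
    [0,0,0,0.05,0,0,0],
    [0,0,0,0,0,0,0]
  ]
}}

```text
clock: 10.25
position: [505.9, -187.4, 74.3]
ee_rot: [0.994, 0.114, 0.0, -0.0]
contact_force: [0.3, 0.1, 0.5]
gripper_width: 0.1
```

>>> {"name": "servo_tool", "arguments": {
  "rows": [
    [0,0,0,0.1,0,0,0],
    [0,0,0,0,0,0,0]
  ]
}}

```text
clock: 10.45
position: [505.9, -187.4, 73.5]
ee_rot: [0.994, 0.114, -0.0, 0.0]
contact_force: [-0.3, -0.2, 1.9]
gripper_width: -0.3
```

>>> {"name": "servo_tool", "arguments": {
  "rows": [
    [0,0,0,0.1,0,0,0],
    [0,0,0,0,0,0,0]
  ]
}}

```text
clock: 10.65
position: [505.4, -187.4, 72.3]
ee_rot: [0.994, 0.113, -0.0, -0.0]
contact_force: [-2.0, -0.5, 2.3]
gripper_width: -0.1
```

It rocks: the end sank from about 73.9 to 72.3 under roughly 2 N, so the middle mount is proud. I'll pick the bar up again and try the left mount.

>>> {"name": "servo_tool", "arguments": {
  "rows": [
    [0,0,0,-0.1,0,0,0],
    [0,0,0,-0.1,0,0,0],
    [0,0,0,-0.2,0,0,0],
    [0,0,0,-2.0,0,0,0],
    [0.7,2.2,0,0,0,0,0],
    [0.7,2.2,0,0,0,0,0],
    [0.7,2.1,0,0,0,0,0],
    [0.7,0,0,0,0,0,0],
    [0.7,0,0,0,0,0,0],
    [0.7,0,0,0,0,0,0]
  ]
}}

```text
clock: 11.65
position: [568.3, -172.7, 96.0]
ee_rot: [0.994, 0.113, -0.001, -0.0]
contact_force: [0.6, -0.1, -0.0]
gripper_width: 60.0
```

```bash
python3 - <<'E'
from h import *
go([569.3,-172.7,58],0.226); snap("wrist","w2.png")
E
```

```text
shift cm [0.1  0.02 3.8 ] tz deg 0.07 tilt [-0.0011  0.0003] F [ 0.64 -0.14 -0.04] pos [ 568.3 -172.7   96. ] t 11.65
```

View pics/w2.png

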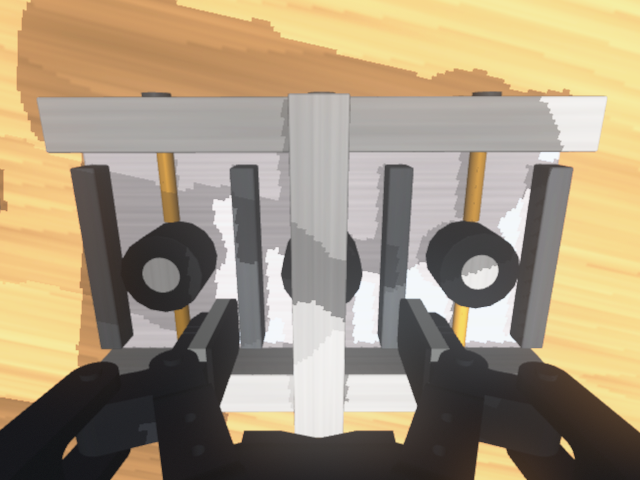

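The bar is still square over the middle mount (end at 289–350, row 94) and between the fingers. Regrasp and lift.

>>> {"name": "servo_tool", "arguments": {
  "rows": [
    [0.7,0.1,0,1.2,0,0,0],
    [0.7,0,0,1.6,0,0,0],
    [0.7,0,0,0.8,0,0,0],
    [0.7,0,0,0.2,0,0,0],
    [0.7,0,0,0,0,0,0],
    [0,0,0,0,0,0,0],
    [0,0,0,0,0,0,0],
    [0,0,0,0,0,0,0],
    [0,0,0,0,0,0,0],
    [0,0,0,0,0,0,0],
    [0,0,0,0,0,0,0],
    [0,0,0,0,0,0,0]
  ]
}}

```text
clock: 12.9
position: [570.7, -172.4, 59.2]
ee_rot: [0.994, 0.114, 0.001, 0.0]
contact_force: [-1.8, 1.9, 5.1]
gripper_width: 22.4
```

>>> {"name": "servo_tool", "arguments": {
  "rows": [
    [0,0,0,0,0,0,0],
    [0,0,0,-0.5,0,0,0],
    [0,0,0,-1.5,0,0,0],
    [0,0,0,-1,0,0,0],
    [0,0,-1.8,0,0,0,0],
    [0,0,-2.2,0,0,0,0],
    [0,0,-2.2,0,0,0,0],
    [0,0,-1.6,0,0,0,0],
    [0,0,0,0,0,0,0],
    [0,0,0,0,0,0,0]
  ]
}}

```text
clock: 13.9
position: [552.7, -96.3, 88.3]
ee_rot: [0.993, 0.114, -0.0, 0.0]
contact_force: [0.3, -0.3, -3.7]
gripper_width: 22.5
```

```bash
python3 - <<'E'
from h import *
go([551.2,-97,58],0.226)
E
```

```text
shift cm [-0.16  0.04  3.03] tz deg 0.13 tilt [-0.0001 -0.0001] F [ 0.27 -0.35 -3.66] pos [552.7 -96.3  88.3] t 13.9
```

>>> {"name": "servo_tool", "arguments": {
  "rows": [
    [0,-0.2,0,0.7,0,0,0],
    [0,0,0,1.0,0,0,0],
    [0,0,0,0.6,0,0,0],
    [0,0,0,0.3,0,0,0],
    [0,0,0,0.1,0,0,0],
    [0,0,0,0,0,0,0]
  ]
}}

```text
clock: 14.5
position: [550.8, -97.1, 61.1]
ee_rot: [0.994, 0.113, -0.0, 0.0]
contact_force: [0.2, -0.3, -4.2]
gripper_width: 22.5
```

>>> {"name": "servo_tool", "arguments": {
  "rows": [
    [0,0,0,0.1,0,0,0],
    [0,0,0,0,0,0,0]
  ]
}}

```text
clock: 14.7
position: [550.8, -96.9, 60.5]
ee_rot: [0.994, 0.114, 0.0, 0.0]
contact_force: [-0.8, 0.0, -3.7]
gripper_width: 22.4
```

>>> {"name": "servo_tool", "arguments": {
  "rows": [
    [0,0,0,0.1,0,0,0],
    [0,0,0,0,0,0,0]
  ]
}}

```text
clock: 14.9
position: [550.6, -96.9, 59.3]
ee_rot: [0.994, 0.114, 0.0, -0.0]
contact_force: [-0.4, 1.5, -3.8]
gripper_width: 22.8
```

>>> {"name": "servo_tool", "arguments": {
  "rows": [
    [0,0,0,0.1,0,0,0],
    [0,0,0,0,0,0,0]
  ]
}}

```text
clock: 15.1
position: [550.8, -96.9, 59.2]
ee_rot: [0.994, 0.114, 0.0, 0.0]
contact_force: [-2.1, 1.8, 3.8]
gripper_width: 22.6
```

The left mount also bears at the proud height, 59.2 against an expected 56.3 for flush. By elimination that leaves the right one, so I'll carry the bar there and test it fully.

>>> {"name": "servo_tool", "arguments": {
  "rows": [
    [0,0,0,-0.5,0,0,0],
    [0,0,0,-1.5,0,0,0],
    [0,0,0,-1,0,0,0],
    [0,0,1.5,0,0,0,0],
    [0,0,2.6,0,0,0,0],
    [0,0,2.8,0,0,0,0],
    [0,0,2.8,0,0,0,0],
    [0,0,2.8,0,0,0,0],
    [0,0,2.0,0,0,0,0],
    [0,0,1.1,0,0,0,0],
    [0,0,0,0,0,0,0],
    [0,0,0,0,0,0,0]
  ]
}}

```text
clock: 16.3
position: [585.3, -248.7, 87.7]
ee_rot: [0.994, 0.113, -0.001, -0.0]
contact_force: [-0.3, 1.0, -4.5]
gripper_width: 22.4
```

```bash
python3 - <<'E'
from h import *
go([585.5,-249,58],0.226); snap("wrist","w3.png")
E
```

```text
shift cm [0.01 0.04 2.97] tz deg 0.06 tilt [-0.0012  0.0006] F [-0.27  1.01 -4.53] pos [ 585.3 -248.7   87.7] t 16.3
```

View pics/w3.png

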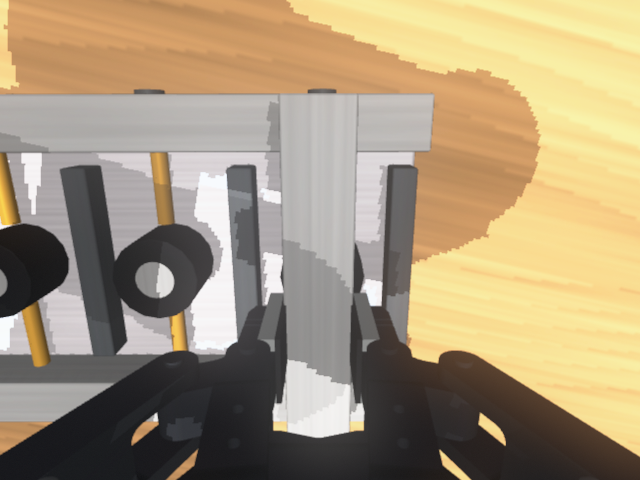

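The bar lies squarely over the right mount: it spans columns 280–357, and the mount's edges show at about 282 and 363. Lowering it now.

>>> {"name": "servo_tool", "arguments": {
  "rows": [
    [0,0,0.05,0.7,0,0,0],
    [0,0,0,1.0,0,0,0],
    [0,0,0,0.7,0,0,0],
    [0,0,0,0.3,0,0,0],
    [0,0,0,0.1,0,0,0],
    [0,0,0,0,0,0,0]
  ]
}}

```text
clock: 16.95
position: [586.0, -249.4, 60.1]
ee_rot: [0.994, 0.114, -0.0, 0.0]
contact_force: [-0.1, -0.3, -3.8]
gripper_width: 22.6
```

>>> {"name": "servo_tool", "arguments": {
  "rows": [
    [0,0,0,0.1,0,0,0],
    [0,0,0,0,0,0,0]
  ]
}}

```text
clock: 17.15
position: [586.1, -249.5, 59.5]
ee_rot: [0.994, 0.113, 0.0, 0.0]
contact_force: [0.2, 0.6, -3.8]
gripper_width: 22.7
```

>>> {"name": "servo_tool", "arguments": {
  "rows": [
    [0,0,0,0.1,0,0,0],
    [0,0,0,0,0,0,0]
  ]
}}

```text
clock: 17.35
position: [585.9, -249.4, 58.3]
ee_rot: [0.994, 0.113, -0.0, -0.0]
contact_force: [0.8, -0.2, -4.3]
gripper_width: 22.5
```

>>> {"name": "servo_tool", "arguments": {
  "rows": [
    [0,0,0,0.1,0,0,0],
    [0,0,0,0,0,0,0]
  ]
}}

```text
clock: 17.55
position: [585.9, -249.4, 57.2]
ee_rot: [0.994, 0.113, -0.0, -0.0]
contact_force: [-0.4, -0.6, -3.0]
gripper_width: 22.3
```

Already below the proud height of 59.2, so this one is flush.

>>> {"name": "servo_tool", "arguments": {
  "rows": [
    [0,0,0,0.1,0,0,0],
    [0,0,0,0,0,0,0]
  ]
}}

```text
clock: 17.75
position: [586.1, -249.5, 56.4]
ee_rot: [0.994, 0.114, 0.0, 0.0]
contact_force: [-0.5, -0.2, -3.5]
gripper_width: 22.4
```

>>> {"name": "servo_tool", "arguments": {
  "rows": [
    [0,0,0,0.05,0,0,0],
    [0,0,0,0,0,0,0]
  ]
}}

```text
clock: 17.95
position: [586.1, -249.4, 56.4]
ee_rot: [0.994, 0.114, 0.0, 0.0]
contact_force: [-1.8, 1.5, 0.7]
gripper_width: 22.6
```

>>> {"name": "servo_tool", "arguments": {
  "rows": [
    [0.6,0,0,0,0,0,0],
    [0.6,0,0,0,0,0,0],
    [0.6,0,0,0,0,0,0],
    [0.6,0,0,0,0,0,0],
    [0.6,0,0,-1.5,0,0,0],
    [0.6,0,0,-2,0,0,0],
    [0,-2,0,0,0,0,0],
    [0,-2.4,0,0,0,0,0],
    [0,-2,0,0,0,0,0],
    [0,0,0,0,0,0,0],
    [0,0,0,0,0,0,0]
  ]
}}

```text
clock: 19.05
position: [524.1, -264.1, 91.3]
ee_rot: [0.994, 0.113, 0.001, 0.0]
contact_force: [-0.2, 0.3, 0.2]
gripper_width: -0.1
```

>>> {"name": "servo_tool", "arguments": {
  "rows": [
    [0,0,0,0.4,0,0,0],
    [0,0,0,0.7,0,0,0],
    [0,0,0,0.4,0,0,0],
    [0,0,0,0.1,0,0,0],
    [0,0,0,0,0,0,0]
  ]
}}

```text
clock: 19.55
position: [523.6, -263.7, 74.2]
ee_rot: [0.994, 0.114, -0.001, -0.0]
contact_force: [-0.1, 0.1, 0.3]
gripper_width: -0.3
```

```bash
python3 - <<'E'
from h import *
c=np.array([586,-249.5]); u=np.array([np.cos(.226),np.sin(.226)])
go([*(c-64*u),71],0.226); go([*(c+64*u),71],0.226)
E
```

```text
shift cm [0.   0.01 0.32] tz deg 0.1 tilt [-0.0011  0.0002] F [-0.15  0.08  0.26] pos [ 523.6 -263.7   74.2] t 19.55
shift cm [12.8   0.04  0.31] tz deg 0.1 tilt [-0.0011  0.0002] F [-0.15  0.08  0.26] pos [ 523.6 -263.7   74.2] t 19.55
```

>>> {"name": "servo_tool", "arguments": {
  "rows": [
    [0,0,0,0.1,0,0,0],
    [0,0,0,0.1,0,0,0],
    [0,0,0,0.05,0,0,0],
    [0,0,0,0,0,0,0]
  ]
}}

```text
clock: 19.95
position: [523.6, -263.9, 72.4]
ee_rot: [0.994, 0.114, 0.0, 0.0]
contact_force: [0.4, 0.3, -0.2]
gripper_width: 0.0
```

>>> {"name": "servo_tool", "arguments": {
  "rows": [
    [0,0,0,0.05,0,0,0],
    [0,0,0,0,0,0,0],
    [0,0,0,0,0,0,0]
  ]
}}

```text
clock: 20.25
position: [523.6, -263.8, 71.8]
ee_rot: [0.994, 0.114, 0.0, 0.0]
contact_force: [0.8, 0.4, 0.6]
gripper_width: 0.0
```

>>> {"name": "servo_tool", "arguments": {
  "rows": [
    [0,0,0,0.05,0,0,0],
    [0,0,0,0,0,0,0],
    [0,0,0,0,0,0,0]
  ]
}}

```text
clock: 20.55
position: [523.6, -263.8, 71.3]
ee_rot: [0.994, 0.114, -0.0, 0.0]
contact_force: [-0.4, 1.6, 0.1]
gripper_width: -0.1
```

>>> {"name": "servo_tool", "arguments": {
  "rows": [
    [0,0,0,0.06,0,0,0],
    [0,0,0,0,0,0,0],
    [0,0,0,0,0,0,0]
  ]
}}

```text
clock: 20.85
position: [523.7, -263.9, 71.1]
ee_rot: [0.994, 0.114, 0.0, 0.0]
contact_force: [-0.0, 0.9, 4.0]
gripper_width: 0.2
```

>>> {"name": "servo_tool", "arguments": {
  "rows": [
    [0,0,0,0.06,0,0,0],
    [0,0,0,0,0,0,0],
    [0,0,0,0,0,0,0]
  ]
}}

```text
clock: 21.15
position: [523.7, -263.9, 71.1]
ee_rot: [0.994, 0.114, 0.0, 0.0]
contact_force: [-2.6, 1.5, 7.8]
gripper_width: 0.2
```

>>> {"name": "servo_tool", "arguments": {
  "rows": [
    [0,0,0,0.05,0,0,0],
    [0,0,0,0,0,0,0],
    [0,0,0,0,0,0,0]
  ]
}}

```text
clock: 21.45
position: [523.7, -263.9, 71.1]
ee_rot: [0.993, 0.114, 0.0, 0.0]
contact_force: [-2.2, 2.1, 10.2]
gripper_width: -0.1
```

The near end bears at once: 71.1 held steady at 8–10 N with no sinking. Now the far end.

>>> {"name": "servo_tool", "arguments": {
  "rows": [
    [0,0,0,-0.2,0,0,0],
    [0,0,0,-0.3,0,0,0],
    [0,0,0,-1.2,0,0,0],
    [0,2,0,0,0,0,0],
    [0,3,0,0,0,0,0],
    [0,3,0,0,0,0,0],
    [0,3,0,0,0,0,0],
    [0,1.8,0,0,0,0,0],
    [0,0,0,0.5,0,0,0],
    [0,0,0,0.5,0,0,0],
    [0,0,0,0,0,0,0]
  ]
}}

```text
clock: 22.55
position: [646.6, -235.0, 75.4]
ee_rot: [0.994, 0.113, -0.001, -0.001]
contact_force: [-0.1, -0.5, -0.2]
gripper_width: 0.2
```

```bash
python3 - <<'E'
from h import *
c=np.array([586,-249.5]); u=np.array([np.cos(.226),np.sin(.226)])
go([*(c+64*u),71],0.226); snap("wrist","w4.png")
E
```

```text
shift cm [0.17 0.06 0.44] tz deg 0.04 tilt [-0.0031  0.0008] F [-0.13 -0.51 -0.23] pos [ 646.6 -235.    75.4] t 22.55
```

View pics/w4.png

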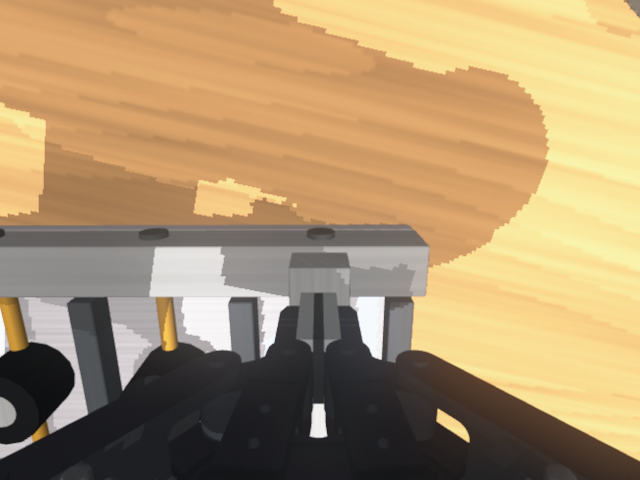

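The shut tips are centred over the bar's far end (290–350, row 255–268) and the bar is still square. Pressing now.

>>> {"name": "servo_tool", "arguments": {
  "rows": [
    [0,0.1,0.05,0.2,0,0,0],
    [0,0,0,0.1,0,0,0],
    [0,0,0,0.05,0,0,0],
    [0,0,0,0,0,0,0],
    [0,0,0,0,0,0,0]
  ]
}}

```text
clock: 23.1
position: [649.4, -235.3, 73.2]
ee_rot: [0.994, 0.114, 0.0, 0.0]
contact_force: [1.0, -0.2, 0.2]
gripper_width: -0.3
```

>>> {"name": "servo_tool", "arguments": {
  "rows": [
    [0,0,0,0.06,0,0,0],
    [0,0,0,0,0,0,0],
    [0,0,0,0,0,0,0]
  ]
}}

```text
clock: 23.4
position: [649.4, -235.2, 72.5]
ee_rot: [0.994, 0.114, -0.0, 0.0]
contact_force: [-0.6, 0.5, -0.4]
gripper_width: 0.1
```

>>> {"name": "servo_tool", "arguments": {
  "rows": [
    [0,0,0,0.06,0,0,0],
    [0,0,0,0,0,0,0],
    [0,0,0,0,0,0,0]
  ]
}}

```text
clock: 23.7
position: [649.4, -235.2, 71.9]
ee_rot: [0.994, 0.114, -0.0, -0.0]
contact_force: [-0.5, -0.5, 0.2]
gripper_width: 0.2
```

>>> {"name": "servo_tool", "arguments": {
  "rows": [
    [0,0,0,0.05,0,0,0],
    [0,0,0,0,0,0,0],
    [0,0,0,0,0,0,0]
  ]
}}

```text
clock: 24.0
position: [649.4, -235.2, 71.4]
ee_rot: [0.994, 0.114, 0.0, 0.0]
contact_force: [-0.2, -0.3, -0.3]
gripper_width: 0.1
```

>>> {"name": "servo_tool", "arguments": {
  "rows": [
    [0,0,0,0.06,0,0,0],
    [0,0,0,0,0,0,0],
    [0,0,0,0,0,0,0]
  ]
}}

```text
clock: 24.3
position: [649.5, -235.2, 71.2]
ee_rot: [0.994, 0.114, 0.0, 0.0]
contact_force: [0.0, 0.3, 2.9]
gripper_width: 0.0
```

>>> {"name": "servo_tool", "arguments": {
  "rows": [
    [0,0,0,0.06,0,0,0],
    [0,0,0,0,0,0,0],
    [0,0,0,0,0,0,0]
  ]
}}

```text
clock: 24.6
position: [649.5, -235.3, 71.2]
ee_rot: [0.994, 0.114, 0.0, 0.0]
contact_force: [-1.4, 1.0, 5.1]
gripper_width: -0.1
```

>>> {"name": "servo_tool", "arguments": {
  "rows": [
    [0,0,0,0.06,0,0,0],
    [0,0,0,0,0,0,0],
    [0,0,0,0,0,0,0]
  ]
}}

```text
clock: 24.9
position: [649.5, -235.3, 71.1]
ee_rot: [0.994, 0.114, 0.0, 0.0]
contact_force: [-2.6, 0.8, 7.8]
gripper_width: 0.2
```

It bears at once here too, with z steady at 71.1–71.2 while the force rose from 3 to 8 N. I'll lift off and check.

>>> {"name": "servo_tool", "arguments": {
  "rows": [
    [0,0,0,0,0,0,0],
    [0,0,0,-0.2,0,0,0],
    [0,0,0,-0.4,0,0,0],
    [0,0,0,-2,0,0,0],
    [0,0,0,-4,0,0,0],
    [0,-3,0,-4,0,0,0],
    [0,-4,0,-4,0,0,0],
    [0,-4,0,0,0,0,0],
    [0,-4,0,0,0,0,0],
    [0,0,0,0,0,0,0],
    [0,0,0,0,0,0,0]
  ]
}}

```text
clock: 26.0
position: [507.5, -268.4, 211.5]
ee_rot: [0.994, 0.113, 0.001, 0.0]
contact_force: [0.7, -0.0, 0.4]
gripper_width: 0.5
```

```bash
python3 - <<'E'
from h import *
snap("wrist","w5.png")
E
```

```text
(no output)
```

View pics/w5.png

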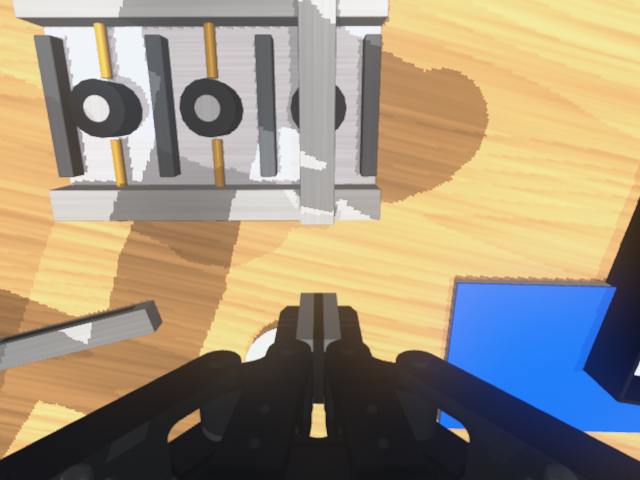

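The bar lies alone and square over the right mount, with its near end at (301–335, 222). One numeric check before handing in.

```bash
python3 - <<'E'
from h import *
u=np.array([np.cos(.226),np.sin(.226)]); n=np.array([-u[1],u[0]])
b=ray("wrist",[(301,223),(335,222)],60).mean(0)+80*u
e=ray("wrist",[(317,10)],60)[0]-ray("wrist",[(318,222)],60)[0]
d=b-np.array([567.7,-173.2])
print("bar",b.round(1),"yaw",np.arctan2(e[1],e[0]),"rack coords",d@u,d@n,"(want 0,-78)"); job_done()
E
```

```text
bar [ 587.8 -248.8] yaw 0.23142975235840885 rack coords 2.626488854779634 -78.1698153602688 (want 0,-78)
the job is handed in; nothing more can be done
```

The flush mount is the right one. The straightedge now lies across both rails over it, released, and I've handed the job in at about 26 s on the clock.

- **Middle mount:** I laid the bar there, let go and pressed the near end. It sank about 1.6 mm under roughly 2 N, so this mount is proud.
- **Left mount:** the bar touched down at the same height as on the middle mount, about 3 mm above where it later bore on the right one. I took it as proud from that alone and did not let go and press it.
- **Right mount:** the bar came down about 2.8 mm lower. After letting go, the near end bore at once with no sinking up to about 10 N. The far end did the same up to about 8 N.

In the last wrist image the bar's centre is about 2.6 mm from the mount's centre, and it is within 0.01 rad of square. The arm never went near the other bench items, but I took no final picture of all of them. The force on each rail cannot be measured directly; I worked it out from the wrist force. No check failed or disagreed.

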